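Make up two microscopy kits

TASK

Make up the two microscopy kits from the stock on the bench: the red-ringed objective and the eyepiece go into the two small compartments of the blue tray, one in each; the blue-ringed objective and the amber oil bottle go into the two small compartments of the red tray, one in each, and the green slide box into the red tray's long compartment. Either small compartment will do, but everything must stand upright and flat on the tray floor, set down rather than dropped. Leave the yellow-ringed objective, the purple bottle and the petri dish where they are.

Things in the scene. Friction and masses are not known exactly. Their poses are not given: they have to be found in the camera images.
- tray_blue: Blue kit tray, 132 x 132 mm, fixed, empty at first. Origin: centre of underside; x, y along its sides, z up. Floor 4 mm thick; walls and white dividers 4 mm thick, rims 12 mm above the bench. The -x half is one long compartment, 60 (x) by 124 mm (y), centre x = -32, y = 0 mm; the +x half has two small compartments, 60 x 60 mm, centres x = 32, y = +32 and -32 mm.
- tray_red: Red kit tray, 132 x 132 mm, fixed, empty at first. Origin: centre of underside; x, y along its sides, z up. Floor 4 mm thick; walls and white dividers 4 mm thick, rims 12 mm above the bench. The -x half is one long compartment, 60 (x) by 124 mm (y), centre x = -32, y = 0 mm; the +x half has two small compartments, 60 x 60 mm, centres x = 32, y = +32 and -32 mm.
- objective_red: Microscope objective standing upright: steel cylinder 30 mm diameter, straight sides to 51 mm height, the top 11 mm of them (40 to 51 mm) a red collar; above it a steel nose 16 mm diameter, 58 mm high overall. Loose, about 120 g. Origin at the centre of its underside, z up along its axis. Goes to the blue tray.
- eyepiece: Microscope eyepiece standing upright: black cylinder 34 mm diameter, 52 mm high, straight sides, a thin aluminium band low down and a round glass lens on top. Loose, about 90 g. Origin at the centre of its underside, z up along its axis. Goes to the blue tray.
- objective_blue: Microscope objective standing upright: steel cylinder 30 mm diameter, straight sides to 51 mm height, the top 11 mm of them (40 to 51 mm) a blue collar; above it a steel nose 16 mm diameter, 58 mm high overall. Loose, about 120 g. Origin at the centre of its underside, z up along its axis. Goes to the red tray.
- oil_bottle: Small dropper bottle standing upright: amber body 32 mm diameter with straight sides to 46 mm height, then a shoulder and a black cap 21 mm diameter, 68 mm high overall. Loose, about 70 g. Origin at the centre of its underside, z up along its axis. Immersion oil; goes to the red tray.
- slide_box: Green plastic slide box with a white paper label on its lid, closed: 80 mm (its x) by 34 mm (its y) by 40 mm high. Loose, about 90 g; the lid does not open. Origin at the centre of its underside. Goes to the long compartment of the red tray, lengthways (box x along tray y).
- objective_yellow: Microscope objective standing upright: steel cylinder 30 mm diameter, straight sides to 51 mm height, the top 11 mm of them (40 to 51 mm) a yellow collar; above it a steel nose 16 mm diameter, 58 mm high overall. Loose, about 120 g. Origin at the centre of its underside, z up along its axis. Not part of a kit: leave alone.
- stain_bottle: Small dropper bottle standing upright: purple body 32 mm diameter with straight sides to 46 mm height, then a shoulder and a white cap 21 mm diameter, 68 mm high overall. Loose, about 70 g. Origin at the centre of its underside, z up along its axis. Not part of a kit: leave alone.
- petri_dish: Closed clear petri dish with a pale disc inside, 60 mm diameter, 14 mm high. Loose, light. Origin at the centre of its underside. Not part of a kit: leave alone. (Also among the stock, and of no matter: a low aluminium tin, 39 mm diameter, 17 mm high. Stock neighbours stand at least 85 mm apart, centre to centre.)
Things that resemble listed ones, but are neither listed nor needed, are in the scene too. Of the things shaped like the tray_red, the red one is meant.

How it is judged:
By the outcome, as a careful person would: the job done as asked, in the order asked, and still so for the second after the job is handed in, with the robot touching nothing.
It also fails if it takes over 120 s, if anything falls off the work surface, if the arm or the gripper's body presses on something with over 40 N, if the wrist force passes 120 N, or if a joint passes its speed limit or range.

ROBOT

A 6-joint arm with a two-finger parallel gripper is mounted at the origin on the work surface. World frame = base frame: x ahead of the robot, y to its left, z up, the work surface at z = 0. Lengths are in m, angles in rad, forces in N, time in s.
With the tool pointing down it reaches from about 0.325 to 0.75 m from the base axis. Payload 7.6 kg.
Tool frame: the origin (TCP) lies at the very end of the fingers, on their centre line; the grasp point (between the pads) lies 19 mm behind it (bot.hold_point_z is the distance from the TCP to the grasp point, in m); z points along the fingers, y is the direction in which the jaws open and shut (so a half turn about z gives the same grasp; the last joint's range is limited). The gripper opens to 85 mm and grips with 20 to 120 N. Pads are 22 mm wide; open, the fingers measure 114 mm over their backs; the gripper's body (76 mm by 85 mm) begins 54 mm behind the grasp point. The pads swing forward as they close: fully open they stand 13 mm farther back than shut.
Start: joints at [1.18, 0.052, 1.401, -0, 1.689, -0.07], TCP at [0.166, 0.498, 0.231] pointing down, gripper open.
Joint ranges: [-2.9, 2.9], [-0.91, 2.17], [0.12, 2.37], [-1.06, 4.2], [0.26, 2.73], [-2.93, 2.93]. Speed limits (rad/s): [2.57, 2.57, 3.01, 3.14, 3.14, 3.14].

INTERFACE

Orientations are given as a unit quaternion [w, x, y, z].
In Python, from workcell import bot gives the robot as it stands.
- The arm moves only by the tool drive_tool, never from a script. Its argument "deltas" is a list of rows, each a list of 7 numbers: the gripper's target within -1 to 1 (fully open at 1, half-way at 0, shut at -1), then the shift along the world's x, y, z in cm, then the turn, a rotation vector about the world's x, y, z in degrees. In form: [[grip, x, y, z, wx, wy, wz], ...]. A call has 1 to 12 rows; each row is the pose to reach, as a shift and turn from the pose commanded when the call began; what a row does not reach only later rows make up. A row lasts 1/10 s, in which the tool goes at most 50 mm and 8.59 degrees, less where a joint would pass 70% of its speed; a pose out of reach is approached as far as the arm can. A call with a gripper value outside its range is refused whole. The fingers move at their own pace and stop on an object; "newtons" is the grip in N (left out, the last holds). Time passes only in rows, so rows that repeat a pose let the fingers close. It gives the time, the measured TCP pose, the force and the opening at its end, in the units of the state.
- bot.get_state(): the state, without advancing time (a new reading comes with each control period).
- bot.grab_frame(name): name is "side" or "top" or "wrist"; returns a dict with "color" (480x640x3 uint8, red, green, blue), "z_map" (480x640 float32, m along the optical axis (not along the pixel's ray), 0 where there is no reading), "mtx" (3x3 intrinsics, pixels), "R" (3x3) and "t" (3): a world point X has camera coordinates R X + t. Camera axes: x right, y down, z forward; pixel columns grow to the right and rows downward; lengths in m; the calibration is good to about 2 mm. A picture is of the moment at which its call begins.
- bot.close_job(): hands the job in, once; it reports no verdict.
Trained networks look in a picture, given as the dict that the camera call returned (one of the last four; its "shot" number tells which), for a name from the list of things; names that differ only in an ending like _2 or _b are one class to them, and where a whole thing is asked for, a point or a joint stands for the part that bears it (a point fixed in the world has none). Each returns a list of dicts, best first, with "confidence" (0 to 1); they miss things now and then, are a little off and sometimes report something else, mostly with a low value. They report only what shows in the picture. A call takes as long as a camera call. They do not tell look-alikes from the thing itself.
- bot.cut_out(label, picture): "mask" (480x640 bool, what is visible of it).
- bot.place_of(label, picture): "at" ([x, y, z] in m, in world coordinates, good to about 4 mm: a listed point, or the origin of a listed thing).
The state is a dict: "time_s": time; "joints": joint angles; "joint_velocities": joint speeds; "effort": joint torques, N m; "eef_pos": TCP position; "orientation": TCP orientation; "contact_force": force on the tool from outside, world axes, zero at the start; "wrist_torque": the same for the moment, N m; "grip_width": opening from 0.0 (shut) to 1.0 (fully open).
Only numpy, scipy, OpenCV 4.12 (cv2) and the standard library are available. Lean on these libraries where they do the work, as an engineer would, in place of code of your own. Each camera call takes 0.05 s, during which the arm holds its last target. There are 200 camera calls.

## Working session

There is one attempt and no reset: what is moved stays moved. The work goes in short steps, Python scripts to look and compute and a tool call to move; the robot and the scene stay as the last step left them, time stands still between calls to the robot, and variables do not carry over. Pictures are saved under pics/ and viewed, about 12 in all and at most 16, crops included, and the job is handed in when it is done.

Besides the shell and the picture viewer there is one more tool, called after "Call:" by a JSON object that holds its "method" and its "body", one argument or row to a line. drive_tool: Moves the arm, as the interface text tells. Its arguments: {"type":"object","properties":{"deltas":{"type":"array"},"newtons":{"type":"number"}},"required":["deltas"]}

```bash
mkdir -p pics; cat > h.py <<'E'
import numpy as np, cv2
from workcell import bot
def save(p,n,crop=None,s=1):
    c=p["color"][:,:,::-1]
    if crop: c=c[crop[1]:crop[3],crop[0]:crop[2]]
    cv2.imwrite(f"pics/{n}.png",cv2.resize(c,None,fx=s,fy=s))
def pix(p,X):
    c=p["R"]@np.array(X)+p["t"]; u=p["mtx"]@c; return (u[:2]/u[2]).round()
def world(p,mask=None):
    z=p["z_map"]; v,u=np.nonzero((z>0)&(mask if mask is not None else True))
    d=z[v,u]; c=np.linalg.inv(p["mtx"])@np.stack([u*d,v*d,d]); return (p["R"].T@(c-p["t"][:,None])).T,u,v
E
python3 - <<'E'
from h import *
s=bot.get_state(); print({k:np.round(v,3) for k,v in s.items()})
p=bot.grab_frame("top"); save(p,"top1"); q=bot.grab_frame("side"); save(q,"side1")
print("cam", (-p["R"].T@p["t"]).round(2), (-q["R"].T@q["t"]).round(2))
for n in "tray_blue tray_red objective_red eyepiece objective_blue oil_bottle slide_box objective_yellow stain_bottle petri_dish".split():
    for r in bot.place_of(n,p)[:5]: print(n,round(r["confidence"],2),np.round(r["at"],3),pix(p,r["at"]))
E
```

```text
{'time_s': np.float64(0.0), 'joints': array([ 1.18 ,  0.053,  1.402, -0.   ,  1.689, -0.07 ]), 'joint_velocities': array([ 0.001, -0.   ,  0.   , -0.001,  0.001,  0.   ]), 'effort': array([-0.0000e+00, -3.8167e+01, -3.6019e+01, -0.0000e+00,  6.0000e-03,
       -0.0000e+00]), 'eef_pos': array([0.165, 0.498, 0.23 ]), 'orientation': array([-0.   ,  0.16 ,  0.987, -0.001]), 'contact_force': array([ 0.19 , -0.06 , -0.332]), 'wrist_torque': array([-0.074,  0.004,  0.043]), 'grip_width': np.float64(1.001)}
cam [0.28 0.06 1.1 ] [ 0.38 -0.59  0.88]
tray_blue 0.78 [ 0.47  -0.321  0.001] [494. 263.]
tray_blue 0.51 [ 0.567 -0.114 -0.004] [400. 219.]
tray_blue 0.19 [ 0.457 -0.129  0.001] [408. 267.]
tray_red 0.94 [0.521 0.283 0.   ] [226. 235.]
tray_red 0.71 [ 0.627  0.478 -0.003] [145. 189.]
tray_red 0.65 [ 0.311  0.26  -0.004] [230. 329.]
objective_red 0.64 [0.682 0.128 0.001] [296. 169.]
eyepiece 0.79 [ 0.682 -0.113  0.   ] [399. 171.]
objective_blue 0.62 [ 0.567 -0.114  0.   ] [401. 219.]
oil_bottle 0.51 [ 0.46  -0.131  0.001] [409. 265.]
oil_bottle 0.33 [ 0.56   0.119 -0.   ] [298. 220.]
slide_box 0.57 [ 0.451 -0.011 -0.004] [355. 268.]
objective_yellow 0.81 [ 0.669 -0.004 -0.002] [352. 176.]
stain_bottle 0.55 [ 0.558  0.118 -0.   ] [299. 221.]
petri_dish 0.6 [0.438 0.121 0.   ] [295. 273.]
```

View pics/top1.png

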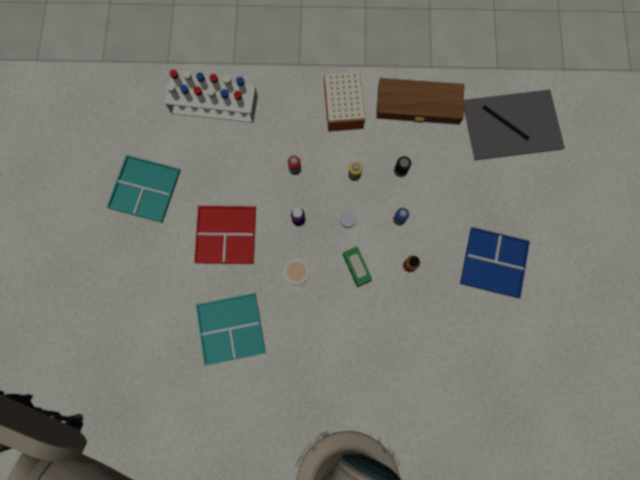

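View pics/side1.png

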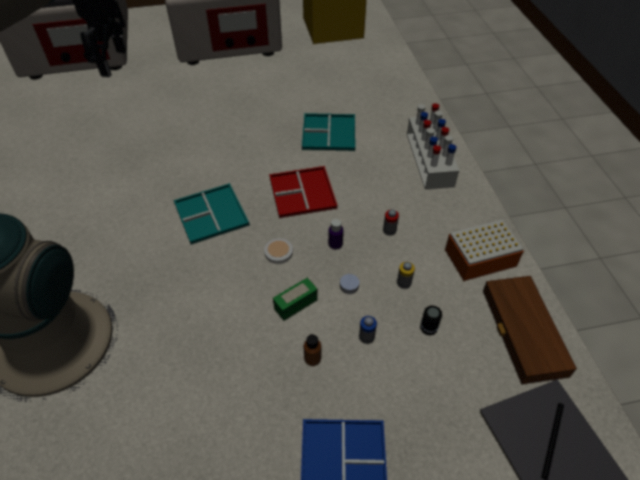

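Top view: image up is +x and left is +y. The red tray is at (226,235), with teal look-alikes at (145,189) and (231,329). The blue tray is at (495,262). The red-collared objective is at (294,164), with red-capped tubes in the rack at (210,90) that could be mistaken for it. Yellow is at (355,170) and the black eyepiece at (402,166). The blue-collared objective is at (401,215), with blue tubes in the rack. Amber is at (411,263), purple at (298,215), the green box at (357,266), the tin at (348,218) and the dish at (296,271). Next I'll measure accurately and check with a close crop.

```bash
python3 - <<'E'
from h import *
p=bot.grab_frame("top"); q=bot.grab_frame("side")
save(p,"crop",(270,140,430,290),4)
def rect(P): 
    r=cv2.minAreaRect((P*1000).astype(np.float32)); return np.round(r[0],1),np.round(r[1],1),round(r[2],1)
hsv=cv2.cvtColor(p["color"],cv2.COLOR_RGB2HSV)
W,u,v=world(p); H=hsv[v,u].astype(int)
for n,c,h in(("blue",(.47,-.32),(105,130)),("red",(.521,.283),(0,6))):
    near=(abs(W[:,0]-c[0])<.13)&(abs(W[:,1]-c[1])<.13)&(W[:,2]<.03)&(H[:,1]>120)&((H[:,0]>=h[0])&(H[:,0]<=h[1])|((n=="red")&(H[:,0]>174)))
    print(n,rect(W[near][:,:2]),near.sum())
    d=(np.hypot(W[:,0]-c[0],W[:,1]-c[1])<.055)&(H[:,1]<90)
    print(" divider pts mean",W[d].mean(0).round(4),d.sum())
for cam,name in((p,"top"),(q,"side")):
  W,u,v=world(cam)
  for n,c in dict(red=(.682,.128),eye=(.682,-.113),blue=(.567,-.114),oil=(.46,-.131),box=(.451,-.011)).items():
    m=(np.hypot(W[:,0]-c[0],W[:,1]-c[1])<(.05 if n=="box" else .03))&(W[:,2]>.012)
    P=W[m]; z=np.percentile(P[:,2],97); T=P[P[:,2]>z-.006]
    print(name,n,"zmax",z.round(4),"top mean",T.mean(0).round(4),len(T),"rect",rect(T[:,:2]), "all",rect(P[:,:2]))
E
```

```text
blue (array([ 470.5, -320.1]), array([131.9, 130.1]), 77.0) 3002
 divider pts mean [ 0.4803 -0.3228  0.0085] 268
red (array([521.5, 282. ]), array([130.3, 130.4]), 0.7) 2944
 divider pts mean [0.5125 0.2828 0.009 ] 214
top red zmax 0.0605 top mean [0.6821 0.1311 0.0583] 42 rect (array([683. , 132.4]), array([17.4, 17.3]), 28.9) all (array([681.8, 130.8]), array([29.3, 29.4]), 40.4)
top eye zmax 0.0552 top mean [ 0.6831 -0.1144  0.0524] 157 rect (array([ 683.2, -113.7]), array([31. , 32.4]), 89.3) all (array([ 683.2, -113.5]), array([31.4, 34. ]), 89.3)
top blue zmax 0.06 top mean [ 0.5656 -0.1097  0.0576] 48 rect (array([ 564.3, -110. ]), array([18.3, 15.4]), 37.7) all (array([ 565.5, -109.1]), array([28.8, 28.8]), 13.9)
top oil zmax 0.0705 top mean [ 0.4607 -0.1319  0.0679] 70 rect (array([ 460.6, -132.2]), array([19. , 17.6]), 88.7) all (array([ 459.5, -129.6]), array([30.5, 28.1]), 29.1)
top box zmax 0.0432 top mean [ 0.4523 -0.0134  0.0402] 503 rect (array([452.3, -13.1]), array([80.2, 34.2]), 24.2) all (array([452.2, -13.1]), array([80.5, 34.5]), 24.2)
side red zmax 0.057 top mean [0.6794 0.1282 0.0553] 47 rect (array([680.2, 129.5]), array([18.3, 14.6]), 71.7) all (array([678. , 127.1]), array([28.6, 30. ]), 56.9)
side eye zmax 0.0522 top mean [ 0.6812 -0.1175  0.0499] 243 rect (array([ 681.3, -117. ]), array([33.5, 32.6]), 66.9) all (array([ 681., -117.]), array([34.1, 32.9]), 72.3)
side blue zmax 0.0574 top mean [ 0.564  -0.1124  0.0555] 71 rect (array([ 564.9, -112. ]), array([16.2, 16. ]), 74.4) all (array([ 563.7, -111.9]), array([29.3, 30.1]), 17.4)
side oil zmax 0.0675 top mean [ 0.4583 -0.1335  0.0654] 115 rect (array([ 458.2, -133.4]), array([19.8, 20.5]), 14.9) all (array([ 457.7, -134.7]), array([28.7, 30.5]), 49.7)
side box zmax 0.0404 top mean [ 0.449  -0.0159  0.0379] 672 rect (array([449.7, -15.3]), array([80.9, 36.7]), 24.3) all (array([449.3, -14.4]), array([81.3, 38.6]), 25.8)
```

View pics/crop.png

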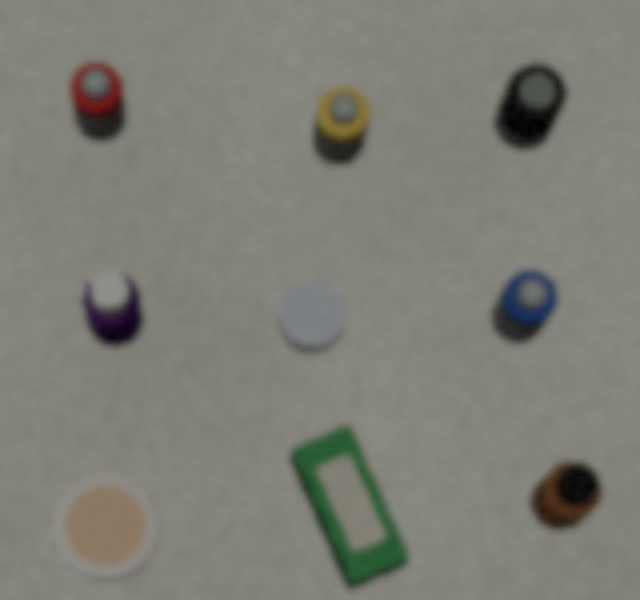

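Crop: red ring at (95,88), yellow (343,108), black eyepiece (535,90), blue (530,295), amber with black cap (570,490), green box (350,505), and purple with white cap (110,300). These match the descriptions and the measured positions. First I'll pick the red objective.

Call:
{"method": "drive_tool", "body": {
  "deltas": [
    [0.5,51.5,-36.8,-8,0,0,-84.6],
    [0.5,51.5,-36.8,-8,0,0,-84.6],
    [0.5,51.5,-36.8,-8,0,0,-84.6],
    [0.5,51.5,-36.8,-8,0,0,-84.6],
    [0.5,51.5,-36.8,-8,0,0,-84.6],
    [0.5,51.5,-36.8,-8,0,0,-84.6],
    [0.5,51.5,-36.8,-8,0,0,-84.6],
    [0.5,51.5,-36.8,-8,0,0,-84.6],
    [0.5,51.5,-36.8,-8,0,0,-84.6],
    [0.5,51.5,-36.8,-8,0,0,-84.6],
    [0.5,51.5,-36.8,-8,0,0,-84.6],
    [0.5,51.5,-36.8,-8,0,0,-84.6]
  ],
  "newtons": 40
}}

```text
time_s: 1.9
eef_pos: [0.6513, 0.1507, 0.1558]
orientation: [0.0, 0.783, 0.623, 0.0]
contact_force: [-0.0, 0.9, 0.0]
grip_width: 0.751
```

Call:
{"method": "drive_tool", "body": {
  "deltas": [
    [0.5,2,-1.4,-2,0,0,0],
    [0.5,2,-1.4,-2,0,0,0],
    [0.5,2,-1.4,-2,0,0,0]
  ]
}}

```text
time_s: 2.2
eef_pos: [0.6695, 0.138, 0.1351]
orientation: [-0.001, 0.783, 0.622, -0.001]
contact_force: [0.1, 0.2, 0.0]
grip_width: 0.749
```

```bash
python3 - <<'E'
from h import *
s=bot.get_state(); print(s["eef_pos"].round(4) if hasattr(s["eef_pos"],'round') else s["eef_pos"])
p=bot.grab_frame("wrist"); save(p,"w1")
W,u,v=world(p); c=(.681,.13)
m=(np.hypot(W[:,0]-c[0],W[:,1]-c[1])<.03)&(W[:,2]>.012)&(W[:,2]<.064)
P=W[m]; 
for lo,hi in((.012,.038),(.04,.052),(.054,.062)):
    Q=P[(P[:,2]>lo)&(P[:,2]<hi)]; print(lo,len(Q), (Q.min(0).round(4),Q.max(0).round(4)) if len(Q) else "")
for r in bot.place_of("objective_red",p)[:3]: print(r["confidence"],np.round(r["at"],4))
E
```

```text
[0.6695 0.138  0.1351]
0.012 418 (array([0.6659, 0.1319, 0.012 ]), array([0.6944, 0.1458, 0.038 ]))
0.04 1101 (array([0.665 , 0.1158, 0.04  ]), array([0.6944, 0.1456, 0.052 ]))
0.054 535 (array([0.6718, 0.1224, 0.054 ]), array([0.6876, 0.1387, 0.06  ]))
0.73 [6.806e-01 1.299e-01 3.000e-04]
```

Call:
{"method": "drive_tool", "body": {
  "deltas": [
    [0.5,1.05,-0.75,-2,0,0,0],
    [0.5,1.05,-0.75,-5,0,0,0],
    [0.5,1.05,-0.75,-8,0,0,0],
    [0.5,1.05,-0.75,-10.5,0,0,0],
    [0.5,1.05,-0.75,-12.0,0,0,0],
    [0.5,1.05,-0.75,-12.0,0,0,0],
    [-0.6,1.05,-0.75,-12.0,0,0,0],
    [-0.6,1.05,-0.75,-12.0,0,0,0],
    [-0.6,1.05,-0.75,-12.0,0,0,0],
    [-0.6,1.05,-0.75,-12.0,0,0,0],
    [-0.6,1.05,-0.75,-12.0,0,0,0],
    [-0.6,1.05,-0.75,-12.0,0,0,0]
  ]
}}

```text
time_s: 3.5
eef_pos: [0.6816, 0.131, 0.0187]
orientation: [0.001, 0.782, 0.623, 0.002]
contact_force: [-1.5, 0.0, 6.8]
grip_width: 0.339
```

Call:
{"method": "drive_tool", "body": {
  "deltas": [
    [-0.6,0,0,1,0,0,0],
    [-0.6,0,0,4,0,0,0],
    [-0.6,0,0,8,0,0,0],
    [-0.6,-1.4,-3.7,11,0,0,0],
    [-0.6,-3,-8,12,0,0,0],
    [-0.6,-18.7,-49,12,0,0,0],
    [-0.6,-18.7,-49,12,0,0,0],
    [-0.6,-18.7,-49,12,0,0,0],
    [-0.6,-18.7,-49,12,0,0,0],
    [-0.6,-18.7,-49,12,0,0,0],
    [-0.6,-18.7,-49,12,0,0,0],
    [-0.6,-18.7,-49,12,0,0,0]
  ]
}}

```text
time_s: 4.7
eef_pos: [0.5241, -0.278, 0.1369]
orientation: [0.0, 0.783, 0.623, 0.0]
contact_force: [0.3, -0.2, -0.8]
grip_width: 0.341
```

Call:
{"method": "drive_tool", "body": {
  "deltas": [
    [-0.6,0,0,0,0,0,0],
    [-0.6,0,0,0,0,0,0]
  ]
}}

```text
time_s: 4.9
eef_pos: [0.5247, -0.2771, 0.1365]
orientation: [0.0, 0.783, 0.622, 0.0]
contact_force: [-0.0, 0.8, -0.6]
grip_width: 0.34
```

Call:
{"method": "drive_tool", "body": {
  "deltas": [
    [-0.6,-3,-8.2,-4,0,0,0],
    [-0.6,-3,-8.2,-8,0,0,0],
    [-0.6,-3,-8.2,-8.5,0,0,0],
    [-0.6,-3,-8.2,-8.5,0,0,0]
  ]
}}

```text
time_s: 5.3
eef_pos: [0.4933, -0.3566, 0.0468]
orientation: [-0.004, 0.783, 0.622, -0.001]
contact_force: [-0.0, 0.9, -1.6]
grip_width: 0.337
```

```bash
python3 - <<'E'
from h import *
print(np.round(bot.get_state()["eef_pos"],4))
p=bot.grab_frame("side"); save(p,"s2",(280,360,480,480),4)
p=bot.grab_frame("wrist"); save(p,"w2")
E
```

```text
[ 0.4933 -0.3566  0.0468]
```

View pics/w2.png

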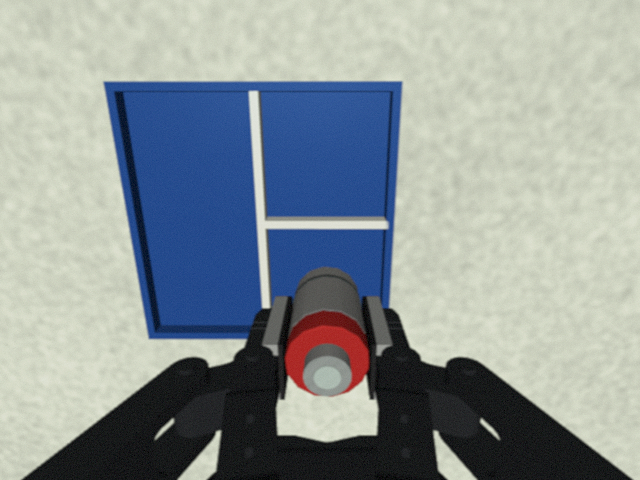

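Wrist view: the objective is held upright at (327,340) over the -y small compartment, and the divider is at (325,222). Lowering gently.

Call:
{"method": "drive_tool", "body": {
  "deltas": [
    [-0.6,0.1,-0.2,-1.0,0,0,0],
    [-0.6,0.1,-0.2,-1.8,0,0,0],
    [-0.6,0.1,-0.2,-1.8,0,0,0]
  ]
}}

```text
time_s: 5.7
eef_pos: [0.4962, -0.3592, 0.0322]
orientation: [-0.001, 0.782, 0.623, -0.0]
contact_force: [0.3, 0.6, -1.7]
grip_width: 0.334
```

Call:
{"method": "drive_tool", "body": {
  "deltas": [
    [-0.6,0,0,-0.3,0,0,0],
    [-0.6,0,0,-0.6,0,0,0],
    [-0.6,0,0,-0.75,0,0,0],
    [-0.6,0,0,-0.85,0,0,0],
    [-0.6,0,0,-0.85,0,0,0]
  ]
}}

```text
time_s: 6.2
eef_pos: [0.4961, -0.3602, 0.0245]
orientation: [-0.0, 0.783, 0.623, 0.0]
contact_force: [0.2, -1.2, -1.0]
grip_width: 0.336
```

Call:
{"method": "drive_tool", "body": {
  "deltas": [
    [-0.6,0,0,-0.1,0,0,0],
    [-0.6,0,0,-0.2,0,0,0],
    [-0.6,0,0,-0.2,0,0,0]
  ]
}}

```text
time_s: 6.5
eef_pos: [0.4963, -0.3603, 0.0227]
orientation: [0.0, 0.783, 0.623, 0.0]
contact_force: [0.2, -0.2, -0.2]
grip_width: 0.342
```

Call:
{"method": "drive_tool", "body": {
  "deltas": [
    [-0.6,0,0,-0.1,0,0,0],
    [-0.6,0,0,-0.15,0,0,0],
    [-0.6,0,0,-0.15,0,0,0]
  ]
}}

```text
time_s: 6.8
eef_pos: [0.4963, -0.3604, 0.0227]
orientation: [0.0, 0.782, 0.623, -0.0]
contact_force: [-4.3, 2.3, 9.2]
grip_width: 0.339
```

Call:
{"method": "drive_tool", "body": {
  "deltas": [
    [0.3,0,0,0,0,0,0],
    [0.3,0,0,0,0,0,0],
    [0.3,0,0,0.2,0,0,0],
    [0.3,0,0,4,0,0,0],
    [0.4,0,0,8,0,0,0],
    [0.5,1,1.3,11,0,0,0],
    [0.5,4,5.2,11,0,0,0],
    [0.5,18.6,24.4,11,0,0,0],
    [0.5,18.6,24.4,11,0,0,0],
    [0.5,18.6,24.4,11,0,0,0],
    [0.5,18.6,24.4,11,0,0,0],
    [0.5,18.6,24.4,11,0,0,0]
  ]
}}

```text
time_s: 8.0
eef_pos: [0.6834, -0.1136, 0.131]
orientation: [-0.0, 0.782, 0.623, 0.0]
contact_force: [-0.2, -0.6, -0.0]
grip_width: 0.754
```

Call:
{"method": "drive_tool", "body": {
  "deltas": [
    [0.5,0,0,0,0,0,0],
    [0.5,0,0,0,0,0,0]
  ]
}}

```text
time_s: 8.2
eef_pos: [0.6823, -0.1154, 0.1305]
orientation: [-0.0, 0.782, 0.623, -0.0]
contact_force: [0.1, -0.7, 0.8]
grip_width: 0.748
```

```bash
cat > m.py <<'E'
from h import *
import sys
n,cx,cy,h=sys.argv[1],*map(float,sys.argv[2:5])
s=bot.get_state(); e=np.array(s["eef_pos"]); print("tcp",e.round(4))
p=bot.grab_frame("wrist"); save(p,"w_"+n)
W,u,v=world(p)
P=W[(np.hypot(W[:,0]-cx,W[:,1]-cy)<.03)&(W[:,2]>h-.012)&(W[:,2]<h+.003)]
if len(P):
    (c,r)=cv2.minEnclosingCircle((P[:,:2]*1000).astype(np.float32)); print("circle",np.round(c,1),round(r,1),len(P),"delta cm",((np.array(c)/1000-e[:2])*100).round(2))
for r in bot.place_of(n,p)[:2]: print(r["confidence"],np.round(r["at"],4))
q=bot.grab_frame("top"); T,_,_=world(q)
for lbl,x,y in(("blue-y",.4945,-.359),("blue+y",.509,-.2965),("redA",.489,.314),("redB",.490,.25)):
    Q=T[(np.hypot(T[:,0]-x,T[:,1]-y)<.03)&(T[:,2]>.02)&(T[:,2]<.09)]
    if len(Q)>20: print(lbl,len(Q),Q[Q[:,2]>Q[:,2].max()-.006].mean(0).round(4))
E
python3 m.py eyepiece .682 -.1155 .052
```

```text
tcp [ 0.6823 -0.1154  0.1305]
circle [ 681.7 -115.5] 16.8 2293 delta cm [-0.06 -0.01]
0.64 [ 0.6849 -0.1132  0.0029]
blue-y 237 [ 0.4985 -0.3594  0.0621]
```

Call:
{"method": "drive_tool", "body": {
  "deltas": [
    [0.5,0,0,-4,0,0,0],
    [0.5,0,0,-8,0,0,0],
    [0.5,0,0,-10.5,0,0,0],
    [0.5,0,0,-11.4,0,0,0],
    [0.5,0,0,-11.4,0,0,0],
    [-0.5,0,0,-11.4,0,0,0],
    [-0.5,0,0,-11.4,0,0,0],
    [-0.5,0,0,-11.4,0,0,0],
    [-0.5,0,0,-11.4,0,0,0],
    [-0.5,0,0,-11.4,0,0,0],
    [-0.5,0,0,-11.4,0,0,0]
  ]
}}

```text
time_s: 9.45
eef_pos: [0.6835, -0.1166, 0.0199]
orientation: [0.002, 0.783, 0.623, 0.001]
contact_force: [-0.2, -1.5, 6.8]
grip_width: 0.387
```

Call:
{"method": "drive_tool", "body": {
  "deltas": [
    [-0.5,0,0,1,0,0,0],
    [-0.5,0,0,5,0,0,0],
    [-0.5,0,0,9,0,0,0],
    [-0.5,-2,-2,12,0,0,0],
    [-0.5,-5,-6,12,0,0,0],
    [-0.5,-17.3,-18.2,12,0,0,0],
    [-0.5,-17.3,-18.2,12,0,0,0],
    [-0.5,-17.3,-18.2,12,0,0,0],
    [-0.5,-17.3,-18.2,12,0,0,0],
    [-0.5,-17.3,-18.2,12,0,0,0],
    [-0.5,-17.3,-18.2,10,0,0,0],
    [-0.5,-17.3,-18.2,10,0,0,0]
  ]
}}

```text
time_s: 10.65
eef_pos: [0.5086, -0.2969, 0.1149]
orientation: [-0.002, 0.782, 0.623, -0.0]
contact_force: [-0.5, 0.5, -1.6]
grip_width: 0.384
```

Call:
{"method": "drive_tool", "body": {
  "deltas": [
    [-0.5,0,0,-3,0,0,0],
    [-0.5,0,0,-6,0,0,0],
    [-0.5,0,0,-7.5,0,0,0],
    [-0.5,0,0,-8.3,0,0,0],
    [-0.5,0,0,-8.7,0,0,0],
    [-0.5,0,0,-8.9,0,0,0],
    [-0.5,0,0,-8.9,0,0,0]
  ]
}}

```text
time_s: 11.35
eef_pos: [0.5098, -0.2985, 0.0291]
orientation: [0.001, 0.782, 0.623, 0.0]
contact_force: [0.3, -0.5, -1.1]
grip_width: 0.387
```

Call:
{"method": "drive_tool", "body": {
  "deltas": [
    [-0.5,0,0,-0.2,0,0,0],
    [-0.5,0,0,-0.35,0,0,0],
    [-0.5,0,0,-0.45,0,0,0],
    [-0.5,0,0,-0.5,0,0,0],
    [-0.5,0,0,-0.5,0,0,0]
  ]
}}

```text
time_s: 11.85
eef_pos: [0.5093, -0.2983, 0.0239]
orientation: [0.0, 0.783, 0.623, 0.0]
contact_force: [-2.8, 1.5, 5.1]
grip_width: 0.384
```

Call:
{"method": "drive_tool", "body": {
  "deltas": [
    [0.3,0,0,0,0,0,0],
    [0.3,0,0,0,0,0,0],
    [0.3,0,0,0.2,0,0,0],
    [0.3,0,0,4,0,0,0],
    [0.4,0,0,8,0,0,0],
    [0.5,0.5,1.5,11,0,0,5],
    [0.5,1.5,5.2,11,0,0,13.7],
    [0.5,5.6,18.7,11,0,0,13.7],
    [0.5,5.6,18.7,11,0,0,13.7],
    [0.5,5.6,18.7,11,0,0,13.7],
    [0.5,5.6,18.7,11,0,0,13.7],
    [0.5,5.6,18.7,11,0,0,13.7]
  ]
}}

```text
time_s: 13.05
eef_pos: [0.5653, -0.1105, 0.1331]
orientation: [0.0, 0.702, 0.712, -0.0]
contact_force: [0.4, -0.7, -0.0]
grip_width: 0.75
```

Call:
{"method": "drive_tool", "body": {
  "deltas": [
    [0.5,0,0,0,0,0,0],
    [0.5,0,0,0,0,0,0]
  ]
}}

```text
time_s: 13.25
eef_pos: [0.5649, -0.1124, 0.1331]
orientation: [0.0, 0.703, 0.711, -0.0]
contact_force: [0.1, -0.5, 1.4]
grip_width: 0.747
```

```bash
python3 m.py objective_blue .565 -.111 .051
```

```text
tcp [ 0.5649 -0.1124  0.1331]
circle [ 563.7 -110.7] 15.0 1243 delta cm [-0.12  0.18]
0.8 [ 0.5697 -0.1101  0.0022]
blue-y 233 [ 0.4983 -0.3582  0.0635]
blue+y 271 [ 0.511  -0.2956  0.0573]
```

View pics/w_objective_blue.png

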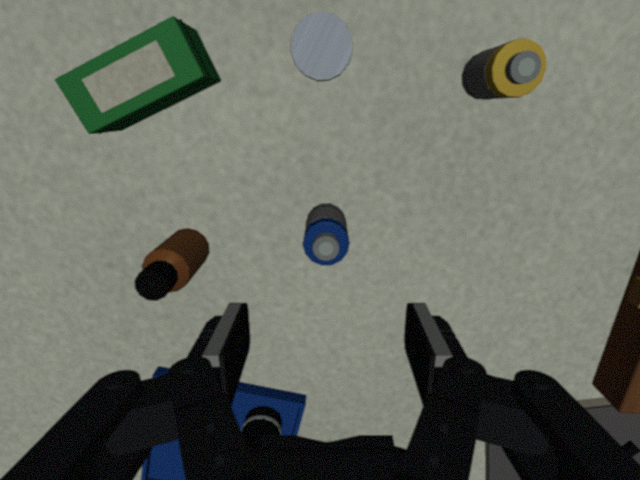

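The wrist view shows the blue-ringed objective centred between the jaws at (325,240), with the eyepiece standing in the blue tray at (262,425).

Call:
{"method": "drive_tool", "body": {
  "deltas": [
    [0.5,-0.1,0.15,-4,0,0,0],
    [0.5,-0.1,0.15,-8,0,0,0],
    [0.5,-0.1,0.15,-10.5,0,0,0],
    [0.5,-0.1,0.15,-11.6,0,0,0],
    [0.5,-0.1,0.15,-11.6,0,0,0],
    [-0.6,-0.1,0.15,-11.6,0,0,0],
    [-0.6,-0.1,0.15,-11.6,0,0,0],
    [-0.6,-0.1,0.15,-11.6,0,0,0],
    [-0.6,-0.1,0.15,-11.6,0,0,0],
    [-0.6,-0.1,0.15,-11.6,0,0,0],
    [-0.6,-0.1,0.15,-11.6,0,0,0]
  ]
}}

```text
time_s: 14.5
eef_pos: [0.5654, -0.1101, 0.0192]
orientation: [0.002, 0.703, 0.712, 0.001]
contact_force: [-1.4, -0.4, 6.3]
grip_width: 0.335
```

Call:
{"method": "drive_tool", "body": {
  "deltas": [
    [-0.6,0,0,1,0,0,0],
    [-0.6,0,0,5,0,0,0],
    [-0.6,0,0,9,0,0,0],
    [-0.6,-0.5,3,12,0,0,0],
    [-0.6,-1.3,7.5,12,0,0,0],
    [-0.6,-7.5,42.5,12,0,0,0],
    [-0.6,-7.5,42.5,12,0,0,0],
    [-0.6,-7.5,42.5,12,0,0,0],
    [-0.6,-7.5,42.5,12,0,0,0],
    [-0.6,-7.5,42.5,12,0,0,0],
    [-0.6,-7.5,42.5,12,0,0,0],
    [-0.6,-7.5,42.5,12,0,0,0]
  ]
}}

```text
time_s: 15.7
eef_pos: [0.4893, 0.3119, 0.1379]
orientation: [0.0, 0.703, 0.712, 0.0]
contact_force: [1.4, 0.1, -0.2]
grip_width: 0.342
```

Call:
{"method": "drive_tool", "body": {
  "deltas": [
    [-0.6,0,0,0,0,0,0],
    [-0.6,0,0,0,0,0,0]
  ]
}}

```text
time_s: 15.9
eef_pos: [0.4895, 0.3108, 0.1373]
orientation: [0.0, 0.702, 0.712, -0.0]
contact_force: [-0.9, -0.7, -0.1]
grip_width: 0.337
```

Call:
{"method": "drive_tool", "body": {
  "deltas": [
    [-0.6,0,0.3,-4,0,0,0],
    [-0.6,0,0.3,-8,0,0,0],
    [-0.6,0,0.3,-9.7,0,0,0],
    [-0.6,0,0.3,-10.4,0,0,0],
    [-0.6,0,0.3,-10.8,0,0,0],
    [-0.6,0,0.3,-11.0,0,0,0],
    [-0.6,0,0.3,-11.1,0,0,0],
    [-0.6,0,0.3,-11.1,0,0,0]
  ]
}}

```text
time_s: 16.7
eef_pos: [0.4907, 0.3131, 0.0271]
orientation: [0.0, 0.703, 0.711, 0.001]
contact_force: [0.0, -0.7, -1.1]
grip_width: 0.338
```

Call:
{"method": "drive_tool", "body": {
  "deltas": [
    [-0.6,0,0,-0.1,0,0,0],
    [-0.6,0,0,-0.2,0,0,0],
    [-0.6,0,0,-0.25,0,0,0],
    [-0.6,0,0,-0.25,0,0,0]
  ]
}}

```text
time_s: 17.1
eef_pos: [0.4901, 0.3129, 0.0235]
orientation: [0.0, 0.703, 0.712, -0.0]
contact_force: [0.6, 0.6, -1.7]
grip_width: 0.336
```

Call:
{"method": "drive_tool", "body": {
  "deltas": [
    [-0.6,0,0,-0.1,0,0,0],
    [-0.6,0,0,-0.15,0,0,0],
    [-0.6,0,0,-0.15,0,0,0]
  ]
}}

```text
time_s: 17.4
eef_pos: [0.4902, 0.3131, 0.0233]
orientation: [0.0, 0.703, 0.712, 0.0]
contact_force: [-3.8, -1.7, 6.8]
grip_width: 0.339
```

Call:
{"method": "drive_tool", "body": {
  "deltas": [
    [0.3,0,0,0,0,0,0],
    [0.3,0,0,0,0,0,0],
    [0.3,0,0,0.2,0,0,0],
    [0.3,0,0,4,0,0,0],
    [0.4,0,0,8,0,0,0],
    [0.5,-0.2,-2.5,12,0,0,0],
    [0.5,-0.5,-7,12,0,0,0],
    [0.5,-3.1,-44.6,12,0,0,0],
    [0.5,-3.1,-44.6,12,0,0,0],
    [0.5,-3.1,-44.6,12,0,0,0],
    [0.5,-3.1,-44.6,12,0,0,0],
    [0.5,-3.1,-44.6,12,0,0,0]
  ]
}}

```text
time_s: 18.6
eef_pos: [0.4675, -0.0083, 0.1424]
orientation: [0.0, 0.703, 0.712, 0.0]
contact_force: [0.4, -0.2, -0.2]
grip_width: 0.75
```

Call:
{"method": "drive_tool", "body": {
  "deltas": [
    [0.5,-1,-12.5,0,0,0,0],
    [0.5,-1,-12.5,0,0,0,0],
    [0.5,-1,-12.5,0,0,0,0],
    [0.5,-1,-12.5,0,0,0,0],
    [0.5,-1,-12.5,0,0,0,0]
  ]
}}

```text
time_s: 19.1
eef_pos: [0.4578, -0.1315, 0.1421]
orientation: [-0.0, 0.703, 0.711, 0.0]
contact_force: [0.0, 0.4, 0.0]
grip_width: 0.75
```

```bash
python3 m.py oil_bottle .4595 -.1328 .068
```

```text
tcp [ 0.4578 -0.1315  0.1421]
circle [ 458.1 -132.4] 10.6 990 delta cm [ 0.02 -0.09]
0.67 [ 0.4537 -0.0146 -0.0021]
0.6 [ 0.4594 -0.1344  0.001 ]
blue-y 234 [ 0.4988 -0.3602  0.0618]
redA 203 [0.493  0.3127 0.0625]
```

View pics/w_oil_bottle.png

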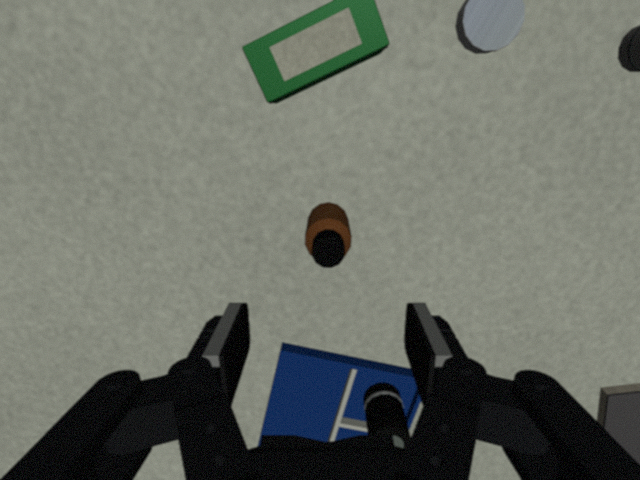

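The amber bottle is centred at (328,235), and the eyepiece in the blue tray is at (385,415).

Call:
{"method": "drive_tool", "body": {
  "deltas": [
    [0.5,0,-0.1,-4,0,0,0],
    [0.5,0,-0.1,-8,0,0,0],
    [0.5,0,-0.1,-11.3,0,0,0],
    [0.5,0,-0.1,-12.5,0,0,0],
    [0.5,0,-0.1,-12.6,0,0,0],
    [-0.5,0,-0.1,-12.6,0,0,0],
    [-0.5,0,-0.1,-12.6,0,0,0],
    [-0.5,0,-0.1,-12.6,0,0,0],
    [-0.5,0,-0.1,-12.6,0,0,0],
    [-0.5,0,-0.1,-12.6,0,0,0],
    [-0.5,0,-0.1,-12.6,0,0,0]
  ]
}}

```text
time_s: 20.35
eef_pos: [0.4593, -0.1329, 0.0182]
orientation: [0.002, 0.703, 0.712, 0.001]
contact_force: [-0.9, 0.2, 7.3]
grip_width: 0.362
```

Call:
{"method": "drive_tool", "body": {
  "deltas": [
    [-0.5,0,0,1,0,0,0],
    [-0.5,0,0,5,0,0,0],
    [-0.5,0,0,9,0,0,0],
    [-0.5,0.2,3,12,0,0,0],
    [-0.5,0.6,7.5,12,0,0,0],
    [-0.5,3.1,38.2,12,0,0,0],
    [-0.5,3.1,38.2,12,0,0,0],
    [-0.5,3.1,38.2,12,0,0,0],
    [-0.5,3.1,38.2,12,0,0,0],
    [-0.5,3.1,38.2,12,0,0,0],
    [-0.5,3.1,38.2,12,0,0,0],
    [-0.5,3.1,38.2,12,0,0,0]
  ]
}}

```text
time_s: 21.55
eef_pos: [0.4882, 0.254, 0.1368]
orientation: [-0.0, 0.701, 0.713, 0.001]
contact_force: [0.0, -1.2, -0.0]
grip_width: 0.358
```

Call:
{"method": "drive_tool", "body": {
  "deltas": [
    [-0.5,0,0,0,0,0,0],
    [-0.5,0,0,0,0,0,0]
  ]
}}

```text
time_s: 21.75
eef_pos: [0.4889, 0.2486, 0.1364]
orientation: [0.0, 0.703, 0.711, -0.0]
contact_force: [0.2, 0.0, -0.5]
grip_width: 0.363
```

Call:
{"method": "drive_tool", "body": {
  "deltas": [
    [-0.5,0,0.1,-4,0,0,0],
    [-0.5,0,0.1,-8,0,0,0],
    [-0.5,0,0.1,-9.7,0,0,0],
    [-0.5,0,0.1,-10.4,0,0,0],
    [-0.5,0,0.1,-10.8,0,0,0],
    [-0.5,0,0.1,-11.0,0,0,0],
    [-0.5,0,0.1,-11.1,0,0,0],
    [-0.5,0,0.1,-11.1,0,0,0]
  ]
}}

```text
time_s: 22.55
eef_pos: [0.4894, 0.2507, 0.026]
orientation: [0.0, 0.703, 0.712, 0.001]
contact_force: [0.6, 0.3, -0.5]
grip_width: 0.357
```

Call:
{"method": "drive_tool", "body": {
  "deltas": [
    [-0.5,0,0,-0.1,0,0,0],
    [-0.5,0,0,-0.2,0,0,0],
    [-0.5,0,0,-0.3,0,0,0],
    [-0.5,0,0,-0.3,0,0,0]
  ]
}}

```text
time_s: 22.95
eef_pos: [0.489, 0.2507, 0.0223]
orientation: [0.0, 0.703, 0.712, 0.0]
contact_force: [-0.6, -1.0, 1.3]
grip_width: 0.358
```

Call:
{"method": "drive_tool", "body": {
  "deltas": [
    [-0.5,0,0,-0.1,0,0,0],
    [0.3,0,0,-0.1,0,0,0],
    [0.3,0,0,0,0,0,0],
    [0.3,0,0,0.2,0,0,0],
    [0.3,0,0,4,0,0,0],
    [0.4,0,0,8,0,0,0],
    [0.5,-0.4,-3,12,0,0,-8],
    [0.5,-3.8,-26.5,12,0,0,-66.5],
    [0.5,-3.8,-26.5,12,0,0,-66.5],
    [0.5,-3.8,-26.5,12,0,0,-66.5],
    [0.5,-3.8,-26.5,12,0,0,-66.5],
    [0.5,-3.8,-26.5,12,0,0,-66.5]
  ]
}}

```text
time_s: 24.15
eef_pos: [0.4502, -0.0169, 0.1423]
orientation: [0.0, 0.942, 0.337, 0.0]
contact_force: [0.5, -0.2, -0.9]
grip_width: 0.752
```

Call:
{"method": "drive_tool", "body": {
  "deltas": [
    [0.5,0,0.2,0,0,0,-15.2],
    [0.5,0,0.2,0,0,0,-15.2],
    [0.5,0,0.2,0,0,0,-15.2]
  ]
}}

```text
time_s: 24.45
eef_pos: [0.4508, -0.0128, 0.1422]
orientation: [0.0, 0.977, 0.212, 0.0]
contact_force: [0.0, -0.1, 0.5]
grip_width: 0.753
```

```bash
python3 m.py slide_box .4505 -.0142 .04; python3 - <<'E'
from h import *
s=bot.get_state(); o=s["orientation"]; print("jaw yaw",np.degrees(2*np.arctan2(o[2],o[1]))-90, np.round(s["eef_pos"],4))
p=bot.grab_frame("wrist"); W,_,_=world(p)
P=W[(np.hypot(W[:,0]-.45,W[:,1]+.014)<.05)&(W[:,2]>.032)&(W[:,2]<.046)]
print(cv2.minAreaRect((P[:,:2]*1000).astype(np.float32)))
E
```

```text
tcp [ 0.4508 -0.0128  0.1422]
circle [450.5 -14.2] 30.0 3903 delta cm [-0.03 -0.14]
0.82 [ 4.513e-01 -1.450e-02  2.000e-04]
blue-y 235 [ 0.4983 -0.3594  0.0617]
blue+y 276 [ 0.511 -0.295  0.057]
redA 202 [0.4931 0.3132 0.0621]
redB 210 [0.4916 0.2516 0.0723]
jaw yaw -65.26664607886026 [ 0.4509 -0.0123  0.1421]
((449.60003662109375, -14.118049621582031), (80.24305725097656, 34.021244049072266), 24.608867645263672)
```

View pics/w_slide_box.png

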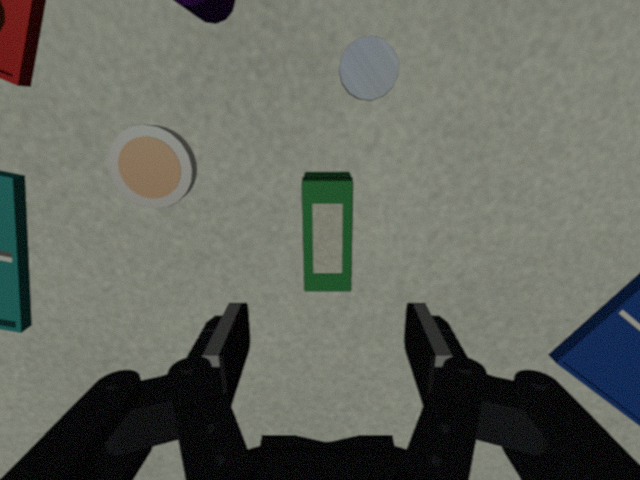

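Call:
{"method": "drive_tool", "body": {
  "deltas": [
    [0.5,-0.1,-0.15,-4,0,0,0],
    [0.5,-0.1,-0.15,-8,0,0,0],
    [0.5,-0.1,-0.15,-11.6,0,0,0],
    [0.5,-0.1,-0.15,-12.9,0,0,0],
    [0.5,-0.1,-0.15,-13.0,0,0,0],
    [-0.5,-0.1,-0.15,-13.0,0,0,0],
    [-0.5,-0.1,-0.15,-13.0,0,0,0],
    [-0.5,-0.1,-0.15,-13.0,0,0,0],
    [-0.5,-0.1,-0.15,-13.0,0,0,0],
    [-0.5,-0.1,-0.15,-13.0,0,0,0],
    [-0.5,-0.1,-0.15,-13.0,0,0,0]
  ]
}}

```text
time_s: 25.75
eef_pos: [0.4516, -0.0141, 0.0143]
orientation: [0.001, 0.977, 0.213, 0.002]
contact_force: [-1.0, 0.5, 6.3]
grip_width: 0.393
```

Call:
{"method": "drive_tool", "body": {
  "deltas": [
    [-0.5,0,0,1,0,0,0],
    [-0.5,0,0,5,0,0,0],
    [-0.5,0,0,9,0,0,0],
    [-0.5,1,3,13,0,0,8],
    [-0.5,10.2,29.6,13,0,0,66.2],
    [-0.5,10.2,29.6,13,0,0,66.2],
    [-0.5,10.2,29.6,13,0,0,66.2],
    [-0.5,10.2,29.6,13,0,0,66.2],
    [-0.5,10.2,29.6,13,0,0,66.2],
    [-0.5,10.2,29.6,13,0,0,66.2],
    [-0.5,10.2,29.6,13,0,0,66.2],
    [-0.5,10.2,29.6,13,0,0,66.2]
  ]
}}

```text
time_s: 26.95
eef_pos: [0.5516, 0.2828, 0.1423]
orientation: [-0.0, 0.702, 0.713, -0.0]
contact_force: [0.7, -0.5, -1.2]
grip_width: 0.39
```

Call:
{"method": "drive_tool", "body": {
  "deltas": [
    [-0.5,0,0,0,0,0,0],
    [-0.5,0,0,0,0,0,0]
  ]
}}

```text
time_s: 27.15
eef_pos: [0.5519, 0.2813, 0.1426]
orientation: [0.0, 0.704, 0.711, 0.0]
contact_force: [-0.1, 0.4, -1.7]
grip_width: 0.389
```

```bash
python3 - <<'E'
from h import *
p=bot.grab_frame("wrist"); save(p,"w_place"); W,u,v=world(p)
h=cv2.cvtColor(p["color"],cv2.COLOR_RGB2HSV)[v,u].astype(int)
g=(W[:,2]>.15)&(W[:,2]<.185)&(np.hypot(W[:,0]-.552,W[:,1]-.281)<.06)&(h[:,0]>40)&(h[:,0]<85)&(h[:,1]>60)
print("box top",W[g].mean(0),cv2.minAreaRect((W[g][:,:2]*1000).astype(np.float32)),np.percentile(W[g][:,2],[5,50,95]))
E
```

```text
box top [0.55147295 0.28977179 0.16732038] ((551.714599609375, 279.8380126953125), (59.052494049072266, 80.87271118164062), 1.146262288093567) [0.15782238 0.16821998 0.16931524]
```

View pics/w_place.png

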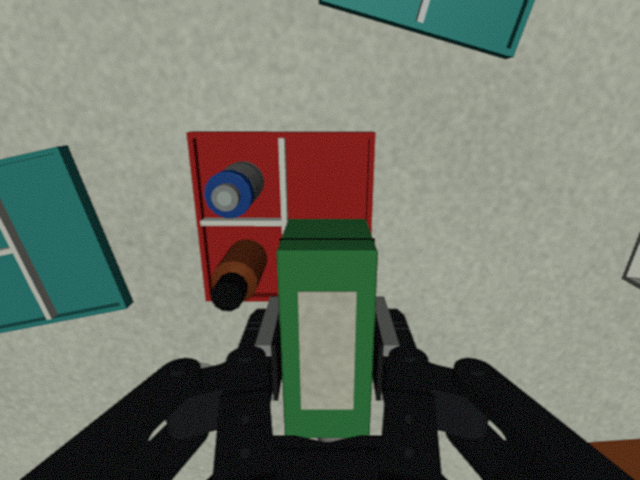

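The box is held level at (325,350) and square to the red tray. The blue objective is at (235,190) and the amber bottle at (240,270), each in its own small compartment. Lowering.

Call:
{"method": "drive_tool", "body": {
  "deltas": [
    [-0.5,0.2,0.1,-4,0,0,0],
    [-0.5,0.2,0.1,-8,0,0,0],
    [-0.5,0.2,0.1,-10.3,0,0,0],
    [-0.5,0.2,0.1,-11.2,0,0,0],
    [-0.5,0.2,0.1,-11.7,0,0,0],
    [-0.5,0.2,0.1,-12.0,0,0,0],
    [-0.5,0.2,0.1,-12.1,0,0,0],
    [-0.5,0.2,0.1,-12.1,0,0,0]
  ]
}}

```text
time_s: 28.0
eef_pos: [0.5545, 0.2833, 0.0223]
orientation: [0.0, 0.703, 0.712, 0.001]
contact_force: [-0.2, -0.3, -0.5]
grip_width: 0.394
```

Call:
{"method": "drive_tool", "body": {
  "deltas": [
    [-0.5,0,0,-0.1,0,0,0],
    [-0.5,0,0,-0.2,0,0,0],
    [-0.5,0,0,-0.3,0,0,0],
    [-0.5,0,0,-0.3,0,0,0]
  ]
}}

```text
time_s: 28.4
eef_pos: [0.554, 0.2831, 0.0184]
orientation: [0.0, 0.702, 0.712, 0.0]
contact_force: [0.1, -0.4, 1.7]
grip_width: 0.39
```

Call:
{"method": "drive_tool", "body": {
  "deltas": [
    [-0.5,0,0,-0.1,0,0,0],
    [0.2,0,0,-0.1,0,0,0],
    [0.2,0,0,0,0,0,0],
    [0.2,0,0,0.2,0,0,0],
    [0.2,0,0,4,0,0,0],
    [0.2,0,0,8,0,0,0],
    [0.2,0,0,13,0,0,0],
    [0.2,-25,15,18,0,0,0],
    [0.2,-25,15,18,0,0,0],
    [0.2,-25,15,18,0,0,0],
    [0.2,-25,15,18,0,0,0],
    [0.2,-25,15,18,0,0,0]
  ]
}}

```text
time_s: 29.6
eef_pos: [0.3408, 0.4105, 0.1909]
orientation: [-0.0, 0.703, 0.712, 0.0]
contact_force: [-0.5, 1.1, 0.4]
grip_width: 0.6
```

Call:
{"method": "drive_tool", "body": {
  "deltas": [
    [0.2,-6,3,0,0,0,0],
    [0.2,-6,3,0,0,0,0],
    [0.2,-6,3,0,0,0,0]
  ]
}}

```text
time_s: 29.9
eef_pos: [0.2805, 0.4409, 0.1907]
orientation: [-0.0, 0.701, 0.713, 0.0]
contact_force: [0.7, -0.5, -0.9]
grip_width: 0.602
```

```bash
python3 - <<'E'
from h import *
print(bot.get_state()["time_s"],np.round(bot.get_state()["eef_pos"],3))
p=bot.grab_frame("top"); save(p,"end",(120,130,540,380),1.9); q=bot.grab_frame("side"); save(q,"endside",(160,90,480,480),1.5)
for nm,c in(("top",p),("side",q)):
  W,_,_=world(c)
  for n,x,y,z0 in(("obj_red",.4955,-.36,.018),("eye",.5095,-.298,.018),("obj_blue",.49,.313,.018),("oil",.489,.251,.018),("box",.554,.283,.02),("yellow",.669,-.004,.02),("stain",.558,.118,.02),("dish",.438,.121,.006)):
    P=W[(np.hypot(W[:,0]-x,W[:,1]-y)<(.045 if n=="box" else .035 if n=="dish" else .026))&(W[:,2]>z0)&(W[:,2]<.1)]
    r=cv2.minAreaRect((P[:,:2]*1000).astype(np.float32)) if len(P)>3 else None
    print(nm,n,len(P),"ztop",np.percentile(P[:,2],[50,97]).round(4),np.round(r[0]),np.round(r[1]),round(r[2]))
E
```

```text
29.9 [0.28  0.441 0.191]
top obj_red 241 ztop [0.0533 0.0637] [ 498. -360.] [28. 29.] 3
top eye 286 ztop [0.0542 0.0592] [ 511. -296.] [33. 34.] 6
top obj_blue 206 ztop [0.054  0.0636] [493. 313.] [29. 29.] 36
top oil 215 ztop [0.0531 0.0747] [490. 250.] [28. 31.] 38
top box 642 ztop [0.0434 0.0473] [556. 282.] [35. 81.] 2
top yellow 184 ztop [0.0507 0.0598] [670.  -7.] [29. 29.] 13
top stain 194 ztop [0.0501 0.0702] [559. 118.] [28. 31.] 19
top dish 569 ztop [0.0141 0.0178] [441. 120.] [58. 58.] 1
side obj_red 278 ztop [0.0545 0.0621] [ 496. -358.] [23. 30.] 84
side eye 545 ztop [0.0532 0.0566] [ 509. -298.] [33. 34.] 72
side obj_blue 204 ztop [0.05   0.0605] [489. 308.] [27. 30.] 75
side oil 308 ztop [0.0486 0.0707] [488. 247.] [30. 31.] 79
side box 511 ztop [0.041  0.0447] [554. 281.] [36. 86.] 1
side yellow 284 ztop [0.0474 0.0572] [668.  -9.] [30. 29.] 79
side stain 301 ztop [0.0457 0.0673] [558. 114.] [28. 29.] 78
side dish 540 ztop [0.012  0.0151] [438. 118.] [60. 59.] 45
```

View pics/end.png

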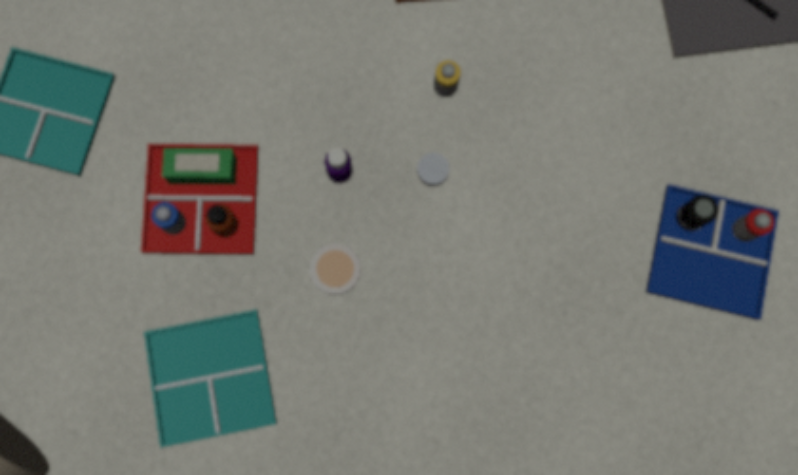

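View pics/endside.png

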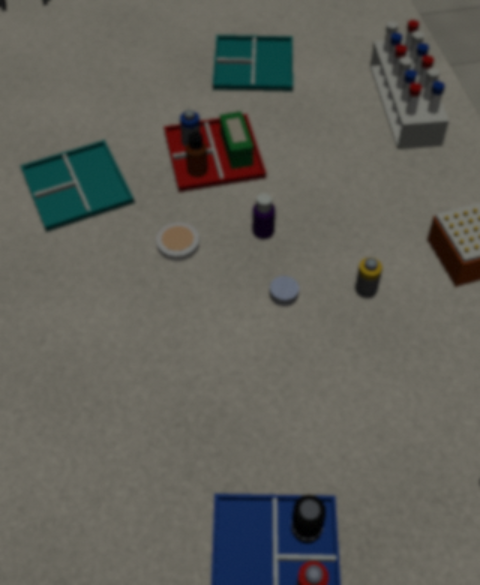

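Both views show all five items standing upright in the right compartments. In the top crop, red is at (758,222), the eyepiece (700,212), blue (165,216), amber (220,220) and the box (198,165). Yellow, purple and the dish have not moved.

```bash
python3 -c "from workcell import bot; print(bot.close_job())"
```

```text
the job is handed in; nothing more can be done
None
```

Both kits are made up and the job is handed in, at about 30 s of robot time. I placed the items in the order you listed them and lowered each one until it touched the tray floor before letting go.

- **Blue tray:** the red-ringed objective is in one small compartment and the eyepiece in the other.
- **Red tray:** the blue-ringed objective and the amber bottle are in the two small compartments. The slide box lies lengthways in the long one.

The last top and side pictures show everything upright. Each item's top is about 4 mm (one floor thickness) higher than on the bench, as it should be when flat on a tray floor. The yellow-ringed objective, the purple bottle and the petri dish are where they started, within measuring error.

No check failed. The two cameras disagreed by up to about 5 mm in position and 3 mm in height, about the same as before anything was moved. I never saw a contact force above about 10 N in the readings at the end of each move.

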